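Close a pouring bottle for the night

ROBOT

A 6-joint arm with a two-finger parallel gripper is mounted at the origin on a cart in front of the work surface, level with it; the furniture and walls round the work are solid. World frame = base frame: x ahead of the robot, y to its left, z up, the work surface at z = 0. Lengths are in m, angles in rad, forces in N, time in s.
With the tool pointing down it reaches from about 0.225 to 0.875 m from the base axis. Payload 3.4 kg.
Tool frame: the origin (TCP) lies where the fingers leave the gripper's body, on its centre line; the fingertips stand 73 mm ahead of it and the grasp point (between the pads) lies 54 mm ahead of it (manip.pinch_z is the distance from the TCP to the grasp point, in m); z points along the fingers, y is the line along which they close (so a half turn about z gives the same grasp; the last joint's range is limited). The gripper opens to 85 mm and grips with 20 to 120 N. Pads are 22 mm wide; open, the fingers measure 114 mm over their backs; the gripper's body (76 mm by 85 mm) begins 54 mm behind the grasp point. The pads swing forward as they close: fully open they stand 13 mm farther back than shut.
Start: joints at [1.207, 0.276, 1.505, -0, 1.361, -0.121], TCP at [0.138, 0.558, 0.304] pointing down, gripper open.
Joint ranges: [-2.89, 2.89], [-0.75, 2.08], [0.22, 2.7], [-1.18, 4.32], [0.11, 2.71], [-2.7, 2.7]. Speed limits (rad/s): [2.57, 2.57, 3.14, 3.14, 3.14, 3.14].

INTERFACE

Orientations are given as a unit quaternion [w, x, y, z].
In Python, from rig import readout, imaging, manip gives the robot as it stands. The module is installed in compiled form; this text tells all that it offers.
- The arm moves only by the tool servo_tool, never from a script. Its argument "moves" is a list of rows, each an object with "dp": the shift along the tool's x, y, z in units of 0.2 m (1.0 is 0.2 m), a list of three; "delta_rot": the turn, a rotation vector about the tool's x, y, z in units of 0.1 rad (1.0 is 0.1 rad), a list of three; "fingers": the opening, from 0 (shut) to 1 (fully open). In form: [{"dp": [dx, dy, dz], "delta_rot": [wx, wy, wz], "fingers": fingers}, ...]. A call has 1 to 5 rows; each row shifts and turns the commanded pose from where the row before left it, along the tool's axes as they then stand; what a row does not reach is not made up. A row lasts 1/10 s, in which the tool goes at most 50 mm and 8.59 degrees, less where a joint would pass 70% of its speed; a pose out of reach is approached as far as the arm can. A call with a number of a shift or a turn outside -1 to 1 is refused whole. A call with a gripper value outside its range is refused whole. The fingers move at their own pace and stop on an object; "force" is the grip in N (left out, the last holds). Time passes only in rows, so rows that do not move let the fingers close. It gives the time, the measured TCP pose, the force, the opening and the grip force at its end, in the units of the state.
- readout.get_state(): the state, without advancing time (a new reading comes with each control period).
- imaging.get_image(name): name is "side" or "top" or "wrist"; returns (picture, depth): 480x640x3 uint8, red, green, blue; 480x640 float32, m along the optical axis (not along the pixel's ray), 0 where there is no reading.
- imaging.calibration(name): a dict with "intrinsics" (3x3 intrinsics, pixels), "dist" ([k1, k2, p1, p2, k3] as OpenCV has them; the pictures are not rectified), "R" (3x3) and "t" (3): a world point X has camera coordinates R X + t; the wrist camera has in their place "hand_eye" (4x4, takes a point from camera to tool coordinates, whose origin is the TCP and whose axes are the flange's). Camera axes: x right, y down, z forward; pixel columns grow to the right and rows downward; lengths in m; the calibration is good to about 2 mm. A picture is of the moment at which its call begins: read the wrist's pose just before it. calibration takes no time and is no camera call.
- manip.sign_off(): hands the job in; it is judged then, once.
The state is a dict: "clock": time; "qpos": joint angles; "qd": joint speeds; "effort": joint torques, N m; "position": TCP position; "ee_rot": TCP orientation; "contact_force": force on the tool from outside, world axes, zero at the start; "moment": the same for the moment, N m; "width": finger opening in m; "gripper_force": force on a finger pad.
Only numpy, scipy, OpenCV 4.12 (cv2) and the standard library are available. Lean on these libraries where they do the work, as an engineer would, in place of code of your own. Each camera call takes 0.05 s, during which the arm holds its last target. There are 200 camera calls.

TASK

Close the bottle that still has its pourer, for the night: pull the steel pourer out of the neck, leave it inside the small round basket for washing, and push the stopper from the wooden block that fits the neck fully home in its place. Leave the other stoppers where they are and do not knock anything over.

Things in the scene. Friction and masses are not known exactly. Their poses are not given: they have to be found in the camera images.
- rack: bottle rack: dark wooden board 200 x 310 mm with a steel wire frame, fixed, holding three identical amber glass bottles (62 mm wide, 200 mm long) in a row along its y, all leaning 30 degrees towards its -x, the robot's side. Origin: on the table under the middle bottle, z up
- neck_left (a point): centre of the mouth of the left bottle (seen from the robot), level with the rim; z points out along the neck, which leans 30 degrees from vertical towards the robot. Round bore 25 mm wide, 48 mm deep; neck 33 mm wide outside, 36 mm at the lip. Necks are 90 mm apart in a row along the rack's y, mouths 213 mm above the table
- neck_middle (a point): centre of the mouth of the middle bottle (seen from the robot), level with the rim; z points out along the neck, which leans 30 degrees from vertical towards the robot. Round bore 25 mm wide, 48 mm deep; neck 33 mm wide outside, 36 mm at the lip. Necks are 90 mm apart in a row along the rack's y, mouths 213 mm above the table
- neck_right (a point): centre of the mouth of the right bottle (seen from the robot), level with the rim; z points out along the neck, which leans 30 degrees from vertical towards the robot. Round bore 25 mm wide, 48 mm deep; neck 33 mm wide outside, 36 mm at the lip. Necks are 90 mm apart in a row along the rack's y, mouths 213 mm above the table
- pourer: bar pourer in the neck of one bottle: rubber plug 34 mm long, 22 mm wide tapering to 15 mm; collar 33 mm wide, 6 mm thick, on the rim; steel spout tube 12 mm thick, straight from 9 to 46 mm above the origin, then bent towards its -x (tip 13 mm off axis, 66 mm above the origin). Origin: centre of the collar's underside; z out along the tube. 40 g
- closed_stopper_1: stopper already seated in one of the other two bottles, same make as the stopper in the block: rubber plug 34 mm long, 22 mm wide tapering to 15 mm; collar 33 mm wide, 5 mm thick; steel head 26 mm wide, 10 to 34 mm above the origin. Origin: centre of the collar's underside; z up the axis through the head
- closed_stopper_2: stopper already seated in the remaining bottle, same as closed_stopper_1, same frame
- stopper_block: wooden block 60 x 130 x 50 mm, fixed, with two holes through its top, 32 mm either side of its middle along its y: a 25 mm hole at +y and a 37 mm hole at -y. Origin: centre of the underside, z up
- stopper: the stopper that fits, the narrower of the two standing upright in the wooden block, its collar resting on the block's top: rubber plug 34 mm long, 22 mm wide tapering to 15 mm; collar 33 mm wide, 5 mm thick; steel head 26 mm wide, 10 to 34 mm above the origin. Origin: centre of the collar's underside; z up the axis through the head. 50 g
- wide_stopper: the wider stopper in the wooden block, which is too big for the bottles: head 35 mm wide, collar 44 mm, plug 33 to 27 mm; origin at the centre of the collar's underside, z up
- wash_basket: small round violet plastic basket, loose, open at the top: 102 mm wide over the rim, about 70 mm inside at the floor, 60 mm high, floor 3 mm thick. Origin: centre of the underside, z up
- glass: drinking glass, 81 mm wide, 93 mm high, loose bystander. Origin: centre of the underside, z up
- shaker: salt shaker, 44 mm wide, 90 mm high, loose bystander. Origin: centre of the underside, z up
Things that resemble listed ones, but are neither listed nor needed, are in the scene too. What is shaped like the pourer but orange or red is not meant.

How it is judged:
By the outcome, as a careful person would: the job done as asked, in the order asked, and still so for the second after the job is handed in, with the robot touching nothing.
It also fails if it takes over 72 s, if anything falls off the work surface, if the arm or the gripper's body presses on something with over 40 N, if the wrist force passes 120 N, or if a joint passes its speed limit or range.

## Working session

There is one attempt and no reset: what is moved stays moved. The work goes in short steps, Python scripts to look and compute and a tool call to move; the robot and the scene stay as the last step left them, time stands still between calls to the robot, and variables do not carry over. Pictures are saved under pics/ and viewed, at most 13 in all, crops included, and the job is handed in when it is done.

Besides the shell and the picture viewer there is one more tool, called by a JSON object that holds its "name" and its "arguments", one argument or row to a line. servo_tool: Moves the arm, as the interface text tells. Its arguments: {"type":"object","properties":{"moves":{"type":"array"},"force":{"type":"number"}},"required":["moves"]}

```bash
mkdir -p pics; cat > h.py <<'E'
import numpy as np, cv2
from rig import readout, imaging, manip
from scipy.spatial.transform import Rotation as Ro
def cam(n):
    c=imaging.calibration(n);return c
def grab(n):
    s=readout.get_state();p,d=imaging.get_image(n);c=imaging.calibration(n)
    if n=='wrist':
        q=s['ee_rot'];T=np.eye(4);T[:3,:3]=Ro.from_quat([q[1],q[2],q[3],q[0]]).as_matrix();T[:3,3]=s['position']
        M=T@np.array(c['hand_eye'])
    else:
        M=np.eye(4);R=np.array(c['R']);M[:3,:3]=R.T;M[:3,3]=-R.T@np.array(c['t'])
    np.savez(''+n+'.npz',p=p,d=d,M=M,K=c['intrinsics'],D=c['dist']);return p,d
def ray(f,uv):
    uv=np.array(uv,float).reshape(-1,1,2)
    n=cv2.undistortPoints(uv,np.array(f['K']),np.array(f['D'])).reshape(-1,2)
    return np.c_[n,np.ones(len(n))]
def cloud(f):
    v,u=np.mgrid[:480,:640];r=ray(f,np.c_[u.ravel(),v.ravel()])
    P=r*f['d'].ravel()[:,None];W=P@f['M'][:3,:3].T+f['M'][:3,3]
    W[f['d'].ravel()==0]=np.nan
    return W.reshape(480,640,3)
def proj(f,X):
    Mi=np.linalg.inv(f['M']);
    return cv2.projectPoints(np.array(X,float).reshape(-1,3),cv2.Rodrigues(Mi[:3,:3])[0],Mi[:3,3],np.array(f['K']),np.array(f['D']))[0].reshape(-1,2)
E
python3 - <<'E'
from h import *
print(readout.get_state())
for n in('top','side'):
    p,d=grab(n);cv2.imwrite(f'pics/{n}0.png',p[:,:,::-1]);f=np.load(n+'.npz');print(n,f['M'].round(3).tolist(),f['K'].round(0).tolist())
print(imaging.calibration('wrist')['hand_eye'])
E
```

```text
{'clock': 0.0, 'qpos': array([ 1.20699702e+00,  2.76617619e-01,  1.50613197e+00, -1.11579177e-05,
        1.36067091e+00, -1.21001192e-01]), 'qd': array([-0.00132473,  0.00077449,  0.00017089,  0.00177124,  0.00093346,
        0.00115627]), 'effort': array([ 2.43569288e-03, -4.16779697e+01, -2.45802552e+01,  3.39888466e-04,
        1.09830784e-02,  3.29023158e-05]), 'position': array([0.13811259, 0.55777082, 0.30302713]), 'ee_rot': array([-2.14076068e-04,  1.21099876e-01,  9.92639907e-01, -8.88512445e-04]), 'contact_force': array([-0.58162019, -1.1273568 , -0.41648511]), 'moment': array([-0.00859246,  0.02730339, -0.01259788]), 'gripper_force': 0.0, 'width': 0.08545522156597772}
top [[-0.009, -0.995, 0.095, 0.413], [-1.0, 0.012, 0.024, -0.103], [-0.025, -0.095, -0.995, 1.174], [0.0, 0.0, 0.0, 1.0]] [[489.0, 0.0, 316.0], [0.0, 489.0, 241.0], [0.0, 0.0, 1.0]]
side [[-0.998, -0.011, 0.064, 0.448], [-0.062, 0.442, -0.895, 0.895], [-0.018, -0.897, -0.441, 0.633], [0.0, 0.0, 0.0, 1.0]] [[503.0, 0.0, 324.0], [0.0, 503.0, 238.0], [0.0, 0.0, 1.0]]
[[-1.28355577e-03 -9.61179036e-01 -2.75922478e-01  6.96277581e-02]
 [ 9.99999044e-01 -1.37551518e-03  1.39755975e-04 -8.13921328e-04]
 [-5.13866072e-04 -2.75922035e-01  9.61179882e-01 -7.02841710e-02]
 [ 0.00000000e+00  0.00000000e+00  0.00000000e+00  1.00000000e+00]]
```

View pics/top0.png

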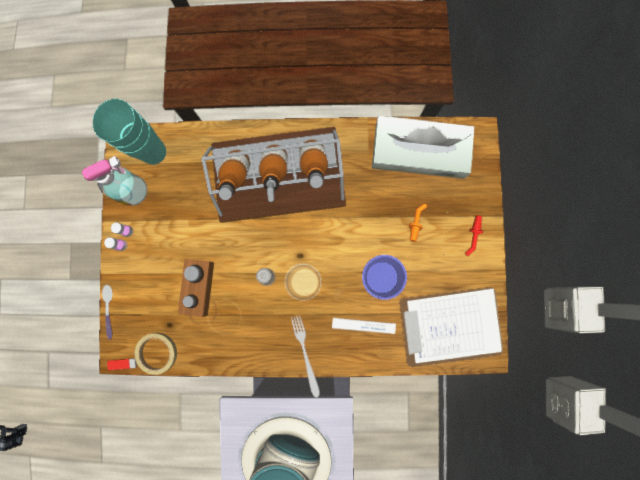

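View pics/side0.png

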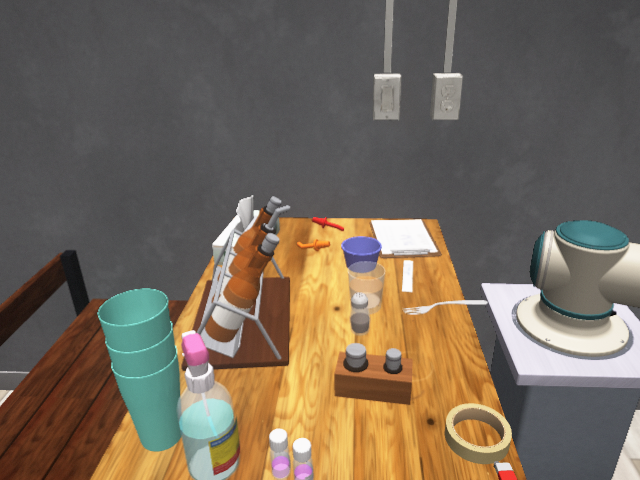

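The top view shows three amber bottles, with heads at about (227,192), (270,185) and (316,180). The pourer looks to be in the middle one. The block is at (196,288), with its narrow stopper at (190,300). The violet basket is at (384,277), and the shaker (265,276) and glass (303,281) stand between it and the block. The side view shows the same scene, with heads at about (270,240) and (272,203). I'll zoom in and measure next.

```bash
python3 - <<'E'
from h import *
T=np.load('top.npz');S=np.load('side.npz')
a=cv2.resize(T['p'][130:230,195:350],None,fx=5,fy=5,interpolation=cv2.INTER_CUBIC)[:300] if 0 else cv2.resize(T['p'][130:230,195:350],(400,260),interpolation=cv2.INTER_CUBIC)
b=cv2.resize(S['p'][180:380,220:420],(400,400),interpolation=cv2.INTER_CUBIC)
c=cv2.resize(T['p'][250:330,160:220],(300,400),interpolation=cv2.INTER_CUBIC)
im=np.zeros((600,800,3),np.uint8);im[:260,:400]=a;im[:400,400:]=b;im[260:560,:225]=cv2.resize(c,(225,300))
cv2.imwrite('pics/z.png',im[:,:,::-1])
W=cloud(T)
for n,(u,v) in dict(L=(227,192),M=(270,195),M2=(270,180),R=(316,180),nar=(190,300),wide=(193,273),shk=(265,276)).items():
    print(n,W[v-1:v+2,u-1:u+2].reshape(-1,3)[[0,4,8]].round(3).tolist())
# basket rim
R=W[245:310,350:415].reshape(-1,3);p=R[(R[:,2]>.05)&(R[:,2]<.08)];print('basket',p.min(0),p.max(0),len(p))
# heads: top-of-cylinder masks
def blob(x0,x1,y0,y1,z0,z1):
    m=(W[...,0]>x0)&(W[...,0]<x1)&(W[...,1]>y0)&(W[...,1]<y1)&(W[...,2]>z0)&(W[...,2]<z1);q=W[m];return len(q),np.median(q,0).round(4),q.min(0).round(4),q.max(0).round(4)
print('block',blob(.1,.5,.1,.35,.045,.055));print('blkheads',blob(.1,.5,.1,.35,.075,.1))
E
```

```text
L [[0.601, 0.092, 0.25], [0.601, 0.092, 0.24], [0.599, 0.089, 0.242]]
M [[0.592, 0.007, 0.26], [0.59, 0.005, 0.26], [0.587, 0.003, 0.262]]
M2 [[0.628, 0.011, 0.23], [0.627, 0.009, 0.223], [0.626, 0.008, 0.221]]
R [[0.623, -0.081, 0.244], [0.621, -0.083, 0.245], [0.62, -0.084, 0.24]]
nar [[0.39, 0.21, 0.084], [0.388, 0.208, 0.083], [0.385, 0.205, 0.085]]
wide [[0.451, 0.203, 0.084], [0.448, 0.201, 0.085], [0.446, 0.198, 0.086]]
shk [[0.443, 0.039, 0.089], [0.44, 0.037, 0.087], [0.438, 0.034, 0.091]]
basket [ 0.38631133 -0.28177974  0.05000548] [ 0.4864722  -0.18054008  0.06515685] 398
block (1013, array([0.4123, 0.2062, 0.0504]), array([0.3497, 0.1732, 0.0451]), array([0.4824, 0.2476, 0.055 ]))
blkheads (285, array([0.4393, 0.2077, 0.0838]), array([0.3716, 0.1901, 0.0756]), array([0.4645, 0.2242, 0.0898]))
```

View pics/z.png

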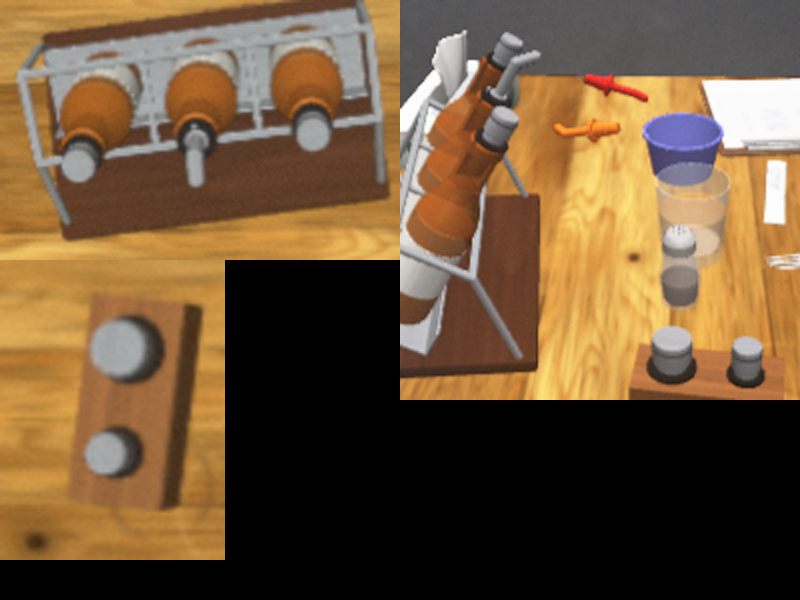

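The pourer is in the middle bottle, with its bent tip towards the robot. The left and right bottles hold seated stoppers. In the zoomed block view, the narrow stopper is nearest the robot and the wide one is farther away. Next I'll plan the move to a standoff along the middle neck's axis.

```bash
cat >> h.py <<'E'
def Rt(psi,tilt):  # tool y along yaw psi 'left', z tilted forward by tilt from straight down
    c,s=np.cos(psi),np.sin(psi);y=np.array([-s,c,0]);z=np.array([np.sin(tilt)*c,np.sin(tilt)*s,-np.cos(tilt)])
    return np.c_[np.cross(y,z),y,z]
def cur():
    s=readout.get_state();q=s['ee_rot'];return np.array(s['position']),Ro.from_quat([q[1],q[2],q[3],q[0]]).as_matrix(),s
def plan(p1,R1,n=None,start=None):
    p0,R0=start if start else cur()[:2]
    w=Ro.from_matrix(R0.T@R1).as_rotvec();d=np.asarray(p1)-p0
    k=n or max(1,int(np.ceil(max(np.linalg.norm(d)/.046,np.abs(w).max()/.098))))
    print('n',k,'rot/row',(w/k/.1).round(3).tolist())
    for i in range(k):
        R=R0@Ro.from_rotvec(w*i/k).as_matrix();print((R.T@d/k/.2).round(3).tolist())
E
python3 - <<'E'
from h import *
W=cloud(np.load('top.npz'))
psi=np.arctan2(.020,.175);a=-Rt(psi,np.pi/6)[:,2]
neck=np.array([.628,.0065,.213]);plan(neck+.2*a,Rt(psi,np.pi/6),15)
E
```

```text
n 15 rot/row [-0.063, -0.346, -0.232]
[-0.171, -0.151, -0.027]
[-0.169, -0.155, -0.023]
[-0.166, -0.158, -0.018]
[-0.163, -0.162, -0.013]
[-0.159, -0.166, -0.009]
[-0.156, -0.169, -0.004]
[-0.152, -0.173, 0.0]
[-0.148, -0.176, 0.004]
[-0.143, -0.18, 0.008]
[-0.139, -0.183, 0.012]
[-0.134, -0.186, 0.015]
[-0.129, -0.19, 0.019]
[-0.124, -0.193, 0.022]
[-0.119, -0.196, 0.025]
[-0.113, -0.198, 0.027]
```

{"name": "servo_tool", "arguments": {
  "moves": [
    {"dp": [-0.171,-0.151,-0.027],"delta_rot": [-0.063,-0.346,-0.232],"fingers": 1},
    {"dp": [-0.169,-0.155,-0.023],"delta_rot": [-0.063,-0.346,-0.232],"fingers": 1},
    {"dp": [-0.166,-0.158,-0.018],"delta_rot": [-0.063,-0.346,-0.232],"fingers": 1},
    {"dp": [-0.163,-0.162,-0.013],"delta_rot": [-0.063,-0.346,-0.232],"fingers": 1},
    {"dp": [-0.159,-0.166,-0.009],"delta_rot": [-0.063,-0.346,-0.232],"fingers": 1}
  ]
}}

```text
clock: 0.6
position: [0.2689, 0.3688, 0.3314]
ee_rot: [0.088, 0.062, 0.994, 0.005]
contact_force: [0.9, -0.2, 0.1]
width: 0.0853
gripper_force: 0.0
```

{"name": "servo_tool", "arguments": {
  "moves": [
    {"dp": [-0.156,-0.169,-0.004],"delta_rot": [-0.063,-0.346,-0.232],"fingers": 0.6},
    {"dp": [-0.152,-0.173,0.0],"delta_rot": [-0.063,-0.346,-0.232],"fingers": 0.6},
    {"dp": [-0.148,-0.176,0.004],"delta_rot": [-0.063,-0.346,-0.232],"fingers": 0.6},
    {"dp": [-0.143,-0.18,0.008],"delta_rot": [-0.063,-0.346,-0.232],"fingers": 0.6},
    {"dp": [-0.139,-0.183,0.012],"delta_rot": [-0.063,-0.346,-0.232],"fingers": 0.6}
  ]
}}

```text
clock: 1.1
position: [0.3991, 0.1814, 0.3591]
ee_rot: [0.175, 0.003, 0.985, 0.01]
contact_force: [0.1, 0.4, -0.5]
width: 0.0512
gripper_force: 0.0
```

{"name": "servo_tool", "arguments": {
  "moves": [
    {"dp": [-0.134,-0.186,0.015],"delta_rot": [-0.063,-0.346,-0.232],"fingers": 0.6},
    {"dp": [-0.129,-0.19,0.019],"delta_rot": [-0.063,-0.346,-0.232],"fingers": 0.6},
    {"dp": [-0.124,-0.193,0.022],"delta_rot": [-0.063,-0.346,-0.232],"fingers": 0.6},
    {"dp": [-0.119,-0.196,0.025],"delta_rot": [-0.063,-0.346,-0.232],"fingers": 0.6},
    {"dp": [-0.113,-0.198,0.027],"delta_rot": [-0.063,-0.346,-0.232],"fingers": 0.6}
  ]
}}

```text
clock: 1.6
position: [0.5294, -0.0066, 0.3867]
ee_rot: [0.26, -0.055, 0.964, 0.015]
contact_force: [1.4, 0.9, -0.5]
width: 0.0508
gripper_force: 0.0
```

```bash
python3 - <<'E'
from h import *
p,d=grab('wrist');cv2.imwrite('pics/w1.png',p[:,:,::-1])
print(cur())
E
```

```text
(array([ 0.53383311, -0.01294234,  0.38776853]), array([[-0.85666325, -0.1083567 ,  0.50436782],
       [-0.09665367,  0.9940913 ,  0.04940207],
       [-0.5067407 , -0.00642806, -0.86207456]]), {'clock': 1.65, 'qpos': array([-0.25069171, -0.039431  ,  1.76994421,  0.219504  ,  0.91802929,
       -2.0215535 ]), 'qd': array([ 0.09040853, -0.01743516,  0.01014998, -0.06243911,  0.04352869,
        0.28414852]), 'effort': array([  4.34926048, -31.10454082, -22.68520832,   2.21347399,
        -0.50449502,  -0.52573202]), 'position': array([ 0.53383311, -0.01294234,  0.38776853]), 'ee_rot': array([ 0.26237068, -0.05319776,  0.96343514,  0.01115124]), 'contact_force': array([ 3.94467188, -4.81157402,  1.16519423]), 'moment': array([-0.24497291,  0.09369216, -0.02536444]), 'gripper_force': 0.0, 'width': 0.05102588079176719})
```

View pics/w1.png

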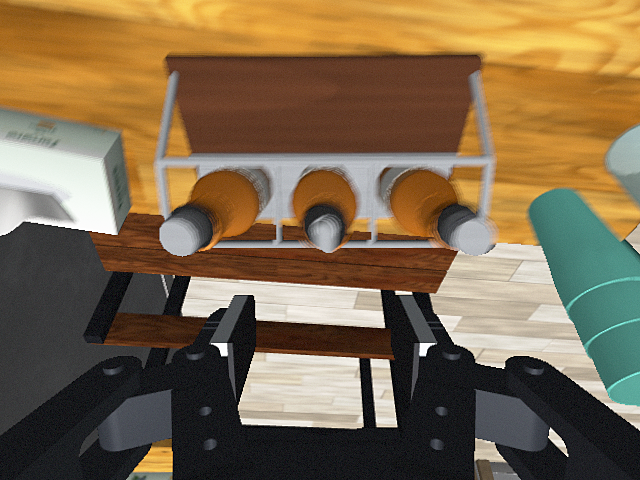

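The wrist view shows the pourer tip at (328,232), with the stopper heads at (185,232) and (468,232). It's blurred because the arm was still moving, so I'll retake it now the arm has settled.

```bash
python3 - <<'E'
from h import *
grab('wrist');p,d=grab('wrist')
p_,R_,s=cur();print(p_,s['qd'].round(3),s['contact_force'])
psi=.114
for n in('wrist','top'):
  W=cloud(np.load(n+'.npz'))
  for it in range(1):
    B=Rt(psi,np.pi/6);B=np.c_[-B[:,0],B[:,1],-B[:,2]] # x up-away, y left, z out
    for k,q in dict(L=(.618,.094,.213),M=(.628,.0065,.213),R=(.638,-.081,.213)).items():
        X=(W-np.array(q))@B
        m=(np.hypot(X[...,0],X[...,1])<.022)&(X[...,2]>.020)&(X[...,2]<.075) if k=='M' else (np.hypot(X[...,0],X[...,1])<.022)&(X[...,2]>.026)&(X[...,2]<.044)
        Y=X[m]
        if k=='M':
            t=Y[(Y[:,2]>.015)&(Y[:,2]<.045)];print(n,k,len(Y),'tube y med',np.median(t[:,1]).round(4),'y ext',np.percentile(t[:,1],[3,97]).round(4),'ztop',Y[:,2].max().round(4),'x',np.percentile(t[:,0],[3,50,97]).round(4))
            c=X[(np.abs(X[...,0])<.03)&(np.abs(X[...,1])<.03)&(X[...,2]>-.01)&(X[...,2]<.012)];print('collar',len(c),np.percentile(c,[3,50,97],axis=0).round(4).tolist())
        else:
            zt=np.percentile(Y[:,2],80);t=Y[np.abs(Y[:,2]-zt)<.003]
            lo,hi=np.percentile(t[:,:2],[2,98],axis=0);print(n,k,len(t),'ztop',zt.round(4),'ctr',((lo+hi)/2).round(4),'size',(hi-lo).round(4))
E
```

```text
[ 0.5298786  -0.0076897   0.38604541] [ 0.063 -0.024  0.037  0.003  0.038  0.021] [-1.30033    -0.22883652  0.11448914]
wrist L 1376 ztop 0.0364 ctr [-0.0048  0.0021] size [0.0221 0.0229]
  return _methods._mean(a, axis=axis, dtype=dtype,
  ret = ret.dtype.type(ret / rcount)
Traceback (most recent call last):
IndexError: index -1 is out of bounds for axis 0 with size 0
```

```bash
cat > fit.py <<'E'
from h import *
psi=.114
B=Rt(psi,np.pi/6);B=np.c_[-B[:,0],B[:,1],-B[:,2]]
for n in('wrist','top','side'):
  f=np.load(n+'.npz');W=cloud(f);o={}
  for k,q in dict(L=(.618,.094,.213),R=(.638,-.081,.213)).items():
    X=(W-np.array(q))@B
    r=np.hypot(X[...,0],X[...,1])<.028
    m=r&(X[...,2]>.028)&(X[...,2]<.045)
    Y=X[m]
    if len(Y)<10: print(n,k,'few');continue
    zt=np.percentile(Y[:,2],70);t=Y[np.abs(Y[:,2]-zt)<.004]
    lo,hi=np.percentile(t[:,:2],[2,98],axis=0);c=np.r_[(lo+hi)/2,zt]
    o[k]=np.array(q)+B@c-B[:,2]*.034
    print(n,k,len(t),'c',c.round(4),'size',(hi-lo).round(4),'neck',o[k].round(4))
  X=(W-np.array((.628,.0065,.213)))@B
  for z0 in (.0,.012,.022,.032,.042,.052,.06):
    t=X[(np.abs(X[...,0]+.005)<.03)&(np.abs(X[...,1])<.03)&(np.abs(X[...,2]-z0-.004)<.005)]
    if len(t)>3: print('   z',z0,len(t),'y',np.percentile(t[:,1],[5,50,95]).round(4),'x',np.percentile(t[:,0],[5,50,95]).round(4))
  if len(o)==2: dd=o['L']-o['R'];print(n,'M',((o['L']+o['R'])/2).round(4),'psi',np.arctan2(-dd[0],dd[1]),'len',np.linalg.norm(dd))
E
python3 fit.py
```

```text
wrist L 1430 c [-0.0048  0.002   0.0361] size [0.0224 0.0231] neck [0.6126 0.0954 0.2124]
wrist R 1362 c [-0.0046 -0.0005  0.036 ] size [0.0225 0.0224] neck [ 0.6331 -0.0821  0.2124]
   z 0.0 1207 y [-0.0148 -0.0014  0.0158] x [-0.0189 -0.0083  0.009 ]
   z 0.012 37 y [-0.0075 -0.0061 -0.0014] x [-0.0117 -0.0064 -0.0002]
   z 0.042 23 y [-0.0055  0.0001  0.0057] x [-0.0045 -0.001   0.0014]
   z 0.052 237 y [-0.005 -0.     0.006] x [-0.0109 -0.0058 -0.0008]
   z 0.06 558 y [-0.0045  0.0006  0.0055] x [-0.0223 -0.0168 -0.0085]
wrist M [0.6229 0.0066 0.2124] psi 0.11506974807632422 len 0.17865489424553851
top L 126 c [-0.0024  0.0039  0.0357] size [0.0228 0.0225] neck [0.6147 0.0976 0.2133]
top R 125 c [-0.0023  0.0011  0.0356] size [0.0218 0.0219] neck [ 0.6351 -0.0802  0.2133]
   z 0.0 153 y [-0.0114 -0.0001  0.0171] x [-0.0134  0.0045  0.0145]
   z 0.012 22 y [-0.0044  0.0033  0.0114] x [-0.0023  0.0016  0.0094]
   z 0.022 9 y [-0.0019  0.0025  0.008 ] x [-0.0024  0.002   0.003 ]
   z 0.032 9 y [-0.0009  0.0021  0.0074] x [0.0004 0.0023 0.0037]
   z 0.042 17 y [-0.0019  0.0017  0.007
[... 270 characters left out ...]
0073  0.0358] size [0.0225 0.024 ] neck [0.6128 0.1007 0.2125]
side R 57 c [-0.0035  0.004   0.0354] size [0.0217 0.0224] neck [ 0.6338 -0.0775  0.2124]
   z 0.0 102 y [-0.0021  0.0127  0.0208] x [-0.0176  0.0022  0.0124]
   z 0.012 38 y [0.0025 0.0078 0.0108] x [-0.0107 -0.0036  0.0071]
   z 0.022 27 y [0.0044 0.0073 0.0104] x [-0.0097 -0.0038  0.0008]
   z 0.032 29 y [0.0038 0.0076 0.0103] x [-0.0099 -0.0036  0.0009]
   z 0.042 32 y [0.0024 0.0073 0.0109] x [-0.0102 -0.0038  0.0006]
   z 0.052 46 y [0.0037 0.0071 0.0097] x [-0.0188 -0.0096 -0.0016]
   z 0.06 35 y [0.0017 0.006  0.0093] x [-0.0214 -0.0161 -0.0083]
side M [0.6233 0.0116 0.2125] psi 0.11753806986410842 len 0.17942095340027409
```

```bash
cat > g.py <<'E'
from h import *
psi=.115;N=np.array([.6229,.0066,.2124]);R1=Rt(psi,np.pi/6);a=-R1[:,2]
E
python3 - <<'E'
from g import *
plan(N+.085*a,R1,4)
E
```

```text
n 4 rot/row [-0.005, -0.0, -0.017]
[0.007, 0.005, 0.14]
[0.007, 0.005, 0.14]
[0.007, 0.005, 0.141]
[0.007, 0.004, 0.141]
```

{"name": "servo_tool", "arguments": {
  "moves": [
    {"dp": [0.028,0.019,0.05],"delta_rot": [-0.02,0,-0.068],"fingers": 0.6},
    {"dp": [0,0,0.17],"delta_rot": [0,0,0],"fingers": 0.6},
    {"dp": [0,0,0.16],"delta_rot": [0,0,0],"fingers": 0.6},
    {"dp": [0,0,0.1],"delta_rot": [0,0,0],"fingers": 0.6},
    {"dp": [0,0,0],"delta_rot": [0,0,0],"fingers": 0.6}
  ]
}}

```text
clock: 2.25
position: [0.5696, 0.0069, 0.2963]
ee_rot: [0.255, -0.06, 0.965, 0.017]
contact_force: [0.7, -0.3, -0.5]
width: 0.0513
gripper_force: 0.0
```

```bash
python3 - <<'E'
from g import *
p,d=grab('wrist');cv2.imwrite('pics/w2.png',p[:,:,::-1])
plan(N+.085*a,R1,1);print(cur()[2]['contact_force'])
E
```

```text
n 1 rot/row [0.055, -0.037, 0.072]
[-0.012, -0.03, 0.078]
[-0.21249536 -0.28527155 -0.29953084]
```

View pics/w2.png

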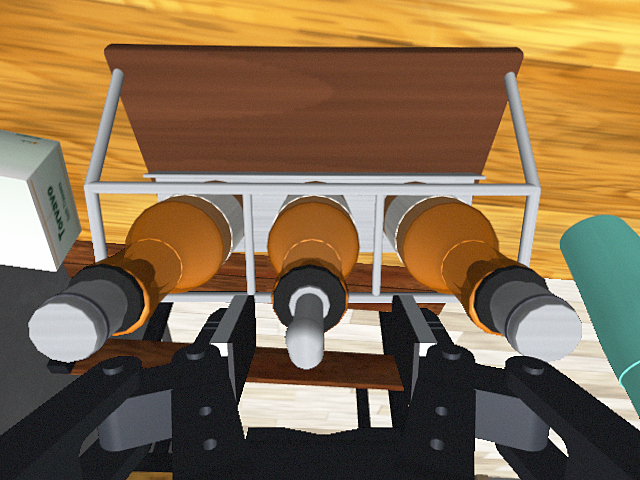

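The wrist view shows the spout at (306,330) between the open fingers, about 13 px left of their midline at (320). I'll refit from this view.

```bash
python3 fit.py | sed -n 1,12p; python3 - <<'E'
from g import *
plan(N+.085*a,R1,1)
print(cur()[2]['qd'].round(3))
E
```

```text
wrist L 3510 c [-0.0058  0.0016  0.0361] size [0.0219 0.0225] neck [0.6118 0.0949 0.2119]
wrist R 3707 c [-0.0051 -0.0004  0.0359] size [0.0225 0.0229] neck [ 0.6327 -0.082   0.2121]
   z 0.0 2691 y [-0.0139  0.0024  0.0157] x [-0.0195 -0.0103  0.0055]
   z 0.012 454 y [-0.0066  0.0009  0.0076] x [-0.0117 -0.0093 -0.0027]
   z 0.022 307 y [-0.0044  0.001   0.0058] x [-0.0104 -0.0095 -0.0067]
   z 0.032 478 y [-0.0256 -0.0192  0.0047] x [-0.0198 -0.0105 -0.0008]
   z 0.042 668 y [-0.0291 -0.0195 -0.019 ] x [-0.0199 -0.0158  0.0002]
   z 0.052 1125 y [-0.0289 -0.0193  0.0045] x [-0.0199 -0.0132 -0.0002]
   z 0.06 2449 y [-0.0245 -0.0026  0.0051] x [-0.0226 -0.0183 -0.0031]
wrist M [0.6222 0.0065 0.212 ] psi 0.11761007362167344 len 0.1780888081370061
top L 126 c [-0.0024  0.0039  0.0357] size [0.0228 0.0225] neck [0.6147 0.0976 0.2133]
top R 125 c [-0.0023  0.0011  0.0356] size [0.0218 0.0219] neck [ 0.6351 -0.0802  0.2133]
n 1 rot/row [0.055, -0.037, 0.072]
[-0.012, -0.03, 0.078]
[-0.012 -0.034 -0.04  -0.     0.003 -0.002]
```

{"name": "servo_tool", "arguments": {
  "moves": [
    {"dp": [-0.01,-0.03,0.02],"delta_rot": [0.05,-0.03,0.07],"fingers": 0.6},
    {"dp": [0,0,0.03],"delta_rot": [0,0,0],"fingers": 0.6},
    {"dp": [0,0,0.028],"delta_rot": [0,0,0],"fingers": 0.6},
    {"dp": [0,0,0],"delta_rot": [0,0,0],"fingers": 0.6},
    {"dp": [0,0,0],"delta_rot": [0,0,0],"fingers": 0.3}
  ]
}}

```text
clock: 2.8
position: [0.5818, -0.0008, 0.2884]
ee_rot: [0.261, -0.054, 0.964, 0.014]
contact_force: [0.8, 0.8, -0.7]
width: 0.0381
gripper_force: 0.0
```

```bash
python3 - <<'E'
from g import *
p,d=grab('wrist')
plan(N+.085*a,R1,1);s=cur()[2];print(s['contact_force'],s['width'],s['qd'].round(3))
E
```

```text
n 1 rot/row [-0.028, 0.045, -0.02]
[0.01, 0.013, 0.008]
[-0.46273149  0.32509393 -0.25504222] 0.03074139125333638 [-0.001 -0.003 -0.001 -0.001  0.    -0.   ]
```

{"name": "servo_tool", "arguments": {
  "moves": [
    {"dp": [0.01,0.013,0.005],"delta_rot": [-0.028,0.04,-0.02],"fingers": 0.2},
    {"dp": [0,0,0],"delta_rot": [0,0,0],"fingers": 0},
    {"dp": [0,0,0],"delta_rot": [0,0,0],"fingers": 0},
    {"dp": [0,0,0],"delta_rot": [0,0,0],"fingers": 0},
    {"dp": [0,0,0],"delta_rot": [0,0,0],"fingers": 0}
  ],
  "force": 50
}}

```text
clock: 3.35
position: [0.5802, 0.0019, 0.2864]
ee_rot: [0.258, -0.056, 0.964, 0.015]
contact_force: [-1.4, 1.0, 0.7]
width: 0.0112
gripper_force: 48.6
```

```bash
python3 - <<'E'
from g import *
plan(N+.085*a,R1,1);s=cur()[2];print(s)
E
```

```text
n 1 rot/row [0.004, -0.001, 0.002]
[-0.001, -0.001, 0.003]
{'clock': 3.35, 'qpos': array([-0.19442293,  0.10820289,  1.87352218,  0.24750055,  0.67229916,
       -2.03634055]), 'qd': array([-0.00135562, -0.00047576, -0.00017228,  0.00039852,  0.00020901,
       -0.00083031]), 'effort': array([-3.10923737e-01, -3.09343028e+01, -2.52725029e+01,  7.19958209e-01,
       -2.86358781e+00, -6.35905701e-03]), 'position': array([0.58017474, 0.00188098, 0.28642485]), 'ee_rot': array([ 0.25833346, -0.05567314,  0.9643334 ,  0.01501409]), 'contact_force': array([-1.37179803,  1.02436123,  0.69368126]), 'moment': array([0.04138921, 0.46131971, 0.02026213]), 'gripper_force': 48.61989587545395, 'width': 0.01121340934965757}
```

{"name": "servo_tool", "arguments": {
  "moves": [
    {"dp": [0,0,-0.03],"delta_rot": [0,0,0],"fingers": 0},
    {"dp": [0,0,-0.05],"delta_rot": [0,0,0],"fingers": 0},
    {"dp": [0,0,-0.06],"delta_rot": [0,0,0],"fingers": 0},
    {"dp": [0,0,-0.06],"delta_rot": [0,0,0],"fingers": 0},
    {"dp": [0,0,-0.06],"delta_rot": [0,0,0],"fingers": 0}
  ],
  "force": 60
}}

```text
clock: 3.85
position: [0.554, -0.0014, 0.3329]
ee_rot: [0.259, -0.056, 0.964, 0.015]
contact_force: [-0.6, -0.4, -0.7]
width: 0.0101
gripper_force: 58.3
```

{"name": "servo_tool", "arguments": {
  "moves": [
    {"dp": [0,0,-0.1],"delta_rot": [0,0,0],"fingers": 0},
    {"dp": [0,0,-0.1],"delta_rot": [0,0,0],"fingers": 0},
    {"dp": [0,0,-0.1],"delta_rot": [0,0,0],"fingers": 0},
    {"dp": [0,0,0],"delta_rot": [0,0,0],"fingers": 0},
    {"dp": [0,0,0],"delta_rot": [0,0,0],"fingers": 0}
  ]
}}

```text
clock: 4.35
position: [0.5245, -0.0048, 0.384]
ee_rot: [0.259, -0.056, 0.964, 0.015]
contact_force: [0.1, -0.3, -1.3]
width: 0.0109
gripper_force: 58.3
```

```bash
python3 - <<'E'
from g import *
for n in('wrist','top'): grab(n)
W=np.load('wrist.npz');T=np.load('top.npz')
im=np.vstack([cv2.resize(W['p'],(400,300)),cv2.resize(T['p'][130:350,160:430],(400,300))])
cv2.imwrite('pics/c.png',im[:,:,::-1])
s=cur()[2];print(s['position'],s['contact_force'],s['width'],s['gripper_force'])
E
```

```text
[ 0.52444501 -0.00463044  0.38243005] [-0.88461405 -0.19566474 -1.93833845] 0.010891343768383792 58.331758975982666
```

View pics/c.png

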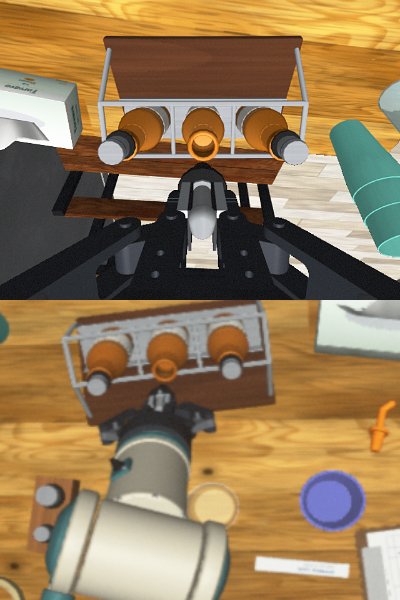

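The top half (wrist view) shows the pourer held between the fingers, with the open bore of the middle bottle at (203,145). The lower half (top view) shows the basket at (332,500), clear of the arm. Next is carrying the pourer over the basket.

```bash
python3 - <<'E'
from g import *
R2=Rt(-.15,np.pi/6);tip=np.array([.436,-.231,.010])+.020*np.array([np.cos(-.15),np.sin(-.15),0])
P=tip-.119*R2[:,2];print(P)
print('A');plan(P+[0,0,.13],R2,7)
print('B');plan(P,R2,4,start=(P+[0,0,.13],R2))
# mouth of middle neck from wrist image: orange rim depth edge
f=np.load('wrist.npz');W=cloud(f);B=np.c_[-R1[:,0],R1[:,1],-R1[:,2]];X=(W-N)@B
m=(np.hypot(X[...,0],X[...,1])<.024)&(np.abs(X[...,2])<.005)
c=X[m];lo,hi=np.percentile(c,[2,98],axis=0);print(len(c),(lo+hi)/2,hi-lo,np.median(c,0))
E
```

```text
[ 0.39694354 -0.22509719  0.11305702]
A
n 7 rot/row [0.19, -0.002, 0.328]
[0.144, -0.146, 0.032]
[0.139, -0.15, 0.035]
[0.134, -0.154, 0.038]
[0.129, -0.157, 0.041]
[0.124, -0.161, 0.044]
[0.118, -0.164, 0.047]
[0.113, -0.167, 0.05]
B
n 4 rot/row [0.0, 0.0, 0.0]
[0.081, 0.0, 0.141]
[0.081, 0.0, 0.141]
[0.081, 0.0, 0.141]
[0.081, 0.0, 0.141]
1157 [ 0.00190395 -0.00011317 -0.00150116] [0.03317042 0.03368546 0.00544425] [ 0.0016507   0.00022958 -0.00033937]
```

{"name": "servo_tool", "arguments": {
  "moves": [
    {"dp": [0.144,-0.146,0.032],"delta_rot": [0.19,0,0.328],"fingers": 0},
    {"dp": [0.139,-0.15,0.035],"delta_rot": [0.19,0,0.328],"fingers": 0},
    {"dp": [0.134,-0.154,0.038],"delta_rot": [0.19,0,0.328],"fingers": 0},
    {"dp": [0.129,-0.157,0.041],"delta_rot": [0.19,0,0.328],"fingers": 0},
    {"dp": [0.124,-0.161,0.044],"delta_rot": [0.19,0,0.328],"fingers": 0}
  ]
}}

```text
clock: 4.95
position: [0.4327, -0.163, 0.2817]
ee_rot: [0.258, 0.037, 0.965, -0.01]
contact_force: [0.4, -0.1, -0.5]
width: 0.0105
gripper_force: 58.5
```

{"name": "servo_tool", "arguments": {
  "moves": [
    {"dp": [0.118,-0.164,0.047],"delta_rot": [0.19,0,0.328],"fingers": 0},
    {"dp": [0.113,-0.167,0.05],"delta_rot": [0.19,0,0.328],"fingers": 0},
    {"dp": [0,0,0],"delta_rot": [0,0,0],"fingers": 0},
    {"dp": [0,0,0],"delta_rot": [0,0,0],"fingers": 0},
    {"dp": [0,0,0],"delta_rot": [0,0,0],"fingers": 0}
  ]
}}

```text
clock: 5.45
position: [0.3978, -0.2249, 0.2436]
ee_rot: [0.258, 0.072, 0.963, -0.019]
contact_force: [-0.5, -0.2, 0.1]
width: 0.0104
gripper_force: 58.6
```

```bash
python3 - <<'E'
from g import *
p,d=grab('wrist');cv2.imwrite('pics/w3.png',p[:,:,::-1])
f=np.load('wrist.npz');W=cloud(f);m=(p[...,2]>p[...,1]*1.3+15)&(p[...,2]>p[...,0]*1.15)&(np.abs(W[...,2]-.059)<.006)&(W[...,1]<0)
q=W[m];print(len(q),np.percentile(q,[1,50,99],axis=0).round(4));print(cv2.minEnclosingCircle(q[:,:2].astype(np.float32)))
R2=Rt(-.15,np.pi/6);tip=np.array([.436,-.231,.010])+.020*np.array([np.cos(-.15),np.sin(-.15),0])
P=tip-.119*R2[:,2];plan(P,R2,4);print(cur()[2]['qpos'],cur()[0])
E
```

```text
5658 [[ 0.385  -0.2825  0.0532]
 [ 0.4316 -0.2327  0.0599]
 [ 0.4838 -0.1841  0.0617]]
((0.43498533964157104, -0.23363877832889557), 0.051227226853370667)
n 4 rot/row [0.001, 0.002, 0.004]
[0.083, -0.001, 0.141]
[0.083, -0.001, 0.141]
[0.083, -0.001, 0.141]
[0.083, -0.001, 0.141]
[-0.89063427 -0.01851941  2.1338905   0.55180252  0.70100912 -2.68165157] [ 0.39796609 -0.22468761  0.24387802]
```

View pics/w3.png

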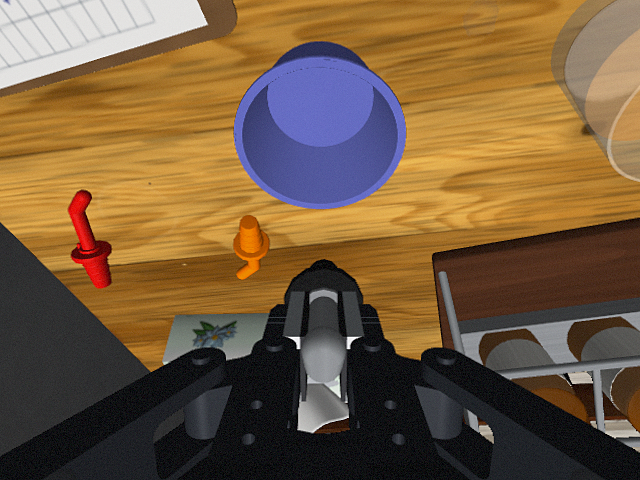

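The wrist view shows the basket with its rim centred at (320,130), the pourer still held, and the orange and red decoys to the left. Joint 6 is at -2.68, close to its limit, so I'll turn the tool to a more upright pose that takes j6 away from it.

```bash
cat >> g.py <<'E'
R2=Rt(-.5,.2);tip=np.array([.4355,-.232,.010])+.012*np.array([np.cos(-.5),np.sin(-.5),0]);P2=tip-.119*R2[:,2]
E
python3 - <<'E'
from g import *
plan(P2+[0,0,.12],R2,5);print('B');plan(P2,R2,4,start=(P2+[0,0,.12],R2))
E
```

```text
n 5 rot/row [0.25, 0.642, 0.661]
[-0.025, 0.002, 0.011]
[-0.025, 0.004, 0.01]
[-0.026, 0.006, 0.008]
[-0.026, 0.008, 0.006]
[-0.025, 0.01, 0.004]
B
n 4 rot/row [0.0, 0.0, 0.0]
[0.03, 0.0, 0.147]
[0.03, 0.0, 0.147]
[0.03, 0.0, 0.147]
[0.03, 0.0, 0.147]
```

{"name": "servo_tool", "arguments": {
  "moves": [
    {"dp": [-0.025,0.002,0.011],"delta_rot": [0.25,0.642,0.661],"fingers": 0},
    {"dp": [-0.025,0.004,0.01],"delta_rot": [0.25,0.642,0.661],"fingers": 0},
    {"dp": [-0.026,0.006,0.008],"delta_rot": [0.25,0.642,0.661],"fingers": 0},
    {"dp": [-0.026,0.008,0.006],"delta_rot": [0.25,0.642,0.661],"fingers": 0},
    {"dp": [-0.025,0.01,0.004],"delta_rot": [0.25,0.642,0.661],"fingers": 0}
  ]
}}

```text
clock: 6.0
position: [0.4254, -0.2256, 0.2473]
ee_rot: [0.098, 0.244, 0.964, -0.025]
contact_force: [-0.7, 1.4, -1.2]
width: 0.0103
gripper_force: 58.4
```

{"name": "servo_tool", "arguments": {
  "moves": [
    {"dp": [0,0,0],"delta_rot": [0,0,0],"fingers": 0},
    {"dp": [0,0,0],"delta_rot": [0,0,0],"fingers": 0}
  ]
}}

```text
clock: 6.2
position: [0.4249, -0.2258, 0.2464]
ee_rot: [0.099, 0.242, 0.965, -0.024]
contact_force: [0.5, -0.2, -0.1]
width: 0.0104
gripper_force: 58.4
```

```bash
python3 - <<'E'
from g import *
plan(P2,R2,4);print(cur()[2]['qpos'].round(3),cur()[0])
E
```

```text
n 4 rot/row [0.007, 0.012, 0.018]
[0.03, -0.001, 0.147]
[0.029, -0.001, 0.147]
[0.029, -0.001, 0.147]
[0.029, -0.0, 0.147]
[-0.654  0.094  1.91   0.042  0.936 -1.754] [ 0.42485652 -0.2257959   0.24635726]
```

{"name": "servo_tool", "arguments": {
  "moves": [
    {"dp": [0.03,0,0.147],"delta_rot": [0,0,0],"fingers": 0},
    {"dp": [0.03,0,0.147],"delta_rot": [0,0,0],"fingers": 0},
    {"dp": [0.03,0,0.147],"delta_rot": [0,0,0],"fingers": 0},
    {"dp": [0.027,0,0.12],"delta_rot": [0,0,0],"fingers": 0},
    {"dp": [0,0,0.023],"delta_rot": [0,0,0],"fingers": 0}
  ]
}}

```text
clock: 6.7
position: [0.4222, -0.2254, 0.1246]
ee_rot: [0.096, 0.244, 0.965, -0.023]
contact_force: [-0.4, 0.1, -0.4]
width: 0.0105
gripper_force: 58.4
```

{"name": "servo_tool", "arguments": {
  "moves": [
    {"dp": [0,0,0],"delta_rot": [0,0,0],"fingers": 0},
    {"dp": [0,0,0],"delta_rot": [0,0,0],"fingers": 0.15},
    {"dp": [0,0,0],"delta_rot": [0,0,0],"fingers": 0.25},
    {"dp": [0,0,0],"delta_rot": [0,0,0],"fingers": 0.35},
    {"dp": [0,0,0],"delta_rot": [0,0,0],"fingers": 0.35}
  ]
}}

```text
clock: 7.2
position: [0.4253, -0.2275, 0.128]
ee_rot: [0.1, 0.244, 0.964, -0.025]
contact_force: [-0.3, -0.1, -0.0]
width: 0.0301
gripper_force: 0.0
```

{"name": "servo_tool", "arguments": {
  "moves": [
    {"dp": [0,0,0],"delta_rot": [0,0,0],"fingers": 0.35},
    {"dp": [0,0,-0.1],"delta_rot": [0,0,0],"fingers": 0.35},
    {"dp": [0,0,-0.15],"delta_rot": [0,0,0],"fingers": 0.35},
    {"dp": [0,0,-0.2],"delta_rot": [0,0,0],"fingers": 0.35},
    {"dp": [0,0,-0.2],"delta_rot": [0,0,0],"fingers": 0.35}
  ]
}}

```text
clock: 7.7
position: [0.4012, -0.2144, 0.2555]
ee_rot: [0.098, 0.245, 0.964, -0.024]
contact_force: [0.7, -0.2, -0.5]
width: 0.03
gripper_force: 0.0
```

{"name": "servo_tool", "arguments": {
  "moves": [
    {"dp": [0,0,0],"delta_rot": [0,0,0],"fingers": 0.5},
    {"dp": [0,0,0],"delta_rot": [0,0,0],"fingers": 0.5}
  ]
}}

```text
clock: 7.9
position: [0.4019, -0.2149, 0.2554]
ee_rot: [0.1, 0.244, 0.964, -0.025]
contact_force: [0.2, 0.4, -1.5]
width: 0.0427
gripper_force: 0.0
```

```bash
python3 - <<'E'
from g import *
p,d=grab('wrist');grab('side');S=np.load('side.npz')['p']
cv2.imwrite('pics/w4.png',np.vstack([p[:,:,::-1][:300],cv2.resize(S[150:330,230:430,::-1],(640,300))[:,:]]))
print(cur()[2]['position'],cur()[2]['qpos'].round(2),cur()[2]['contact_force'])
# stopper target
W=cloud(np.load('top.npz'))
E
```

```text
[ 0.40116311 -0.21431365  0.25334041] [-0.67  0.05  1.94  0.04  0.95 -1.76] [ 0.33770657 -0.86312503 -1.04374923]
```

View pics/w4.png

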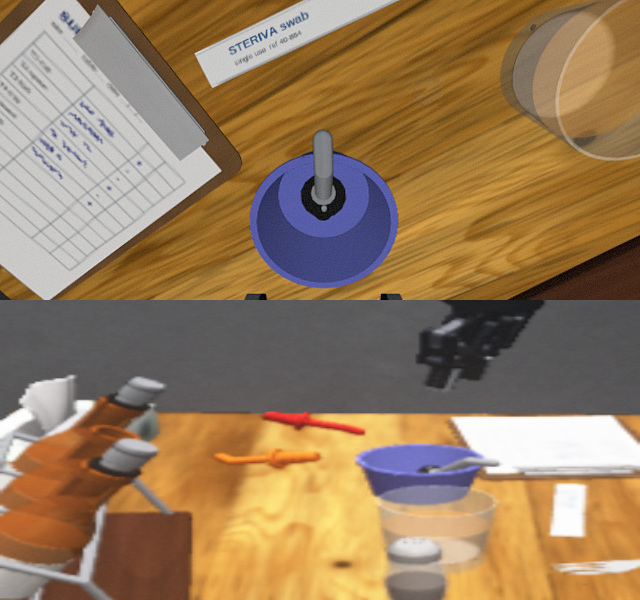

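The upper half (wrist view) shows the pourer in the basket with its collar at (324,198), but the spout tip at (323,137) leans over the rim. The lower half (side view) agrees. I'll measure how it lies.

```bash
python3 - <<'E'
from g import *
for k in range(1):
    p,d=grab('wrist');W=cloud(np.load('wrist.npz'))
    for v in range(126,224,7):
        print(v,W[v,323].round(3),p[v,323])
E
```

```text
126 [ 0.385 -0.206  0.001] [142  99  33]
133 [ 0.389 -0.208  0.002] [121  83  47]
140 [ 0.378 -0.202  0.074] [130 133 139]
147 [ 0.381 -0.204  0.076] [129 132 136]
154 [ 0.386 -0.206  0.073] [131 134 138]
161 [ 0.389 -0.208  0.073] [133 134 137]
168 [ 0.393 -0.211  0.072] [136 139 140]
175 [ 0.397 -0.213  0.072] [127 132 134]
182 [ 0.401 -0.215  0.072] [126 127 133]
189 [ 0.408 -0.219  0.063] [113 118 117]
196 [ 0.415 -0.222  0.054] [117 120 123]
203 [ 0.423 -0.227  0.045] [111 111 117]
210 [ 0.426 -0.228  0.049] [138 141 146]
217 [ 0.431 -0.231  0.047] [24 19 19]
```

The collar sits near the basket's centre at about 45 mm height, with the plug down in the basket and the spout resting on the rim. That is a stable rest, given the pourer is longer than the basket is wide. Next is the stopper.

```bash
python3 - <<'E'
from g import *
plan([.380,.208,.25],Rt(.1,0),10)
E
```

```text
n 10 rot/row [-0.058, 0.195, -0.595]
[0.108, 0.181, -0.02]
[0.097, 0.187, -0.017]
[0.086, 0.192, -0.014]
[0.075, 0.197, -0.011]
[0.063, 0.201, -0.009]
[0.052, 0.205, -0.007]
[0.039, 0.208, -0.005]
[0.027, 0.21, -0.003]
[0.015, 0.211, -0.001]
[0.002, 0.211, 0.0]
```

{"name": "servo_tool", "arguments": {
  "moves": [
    {"dp": [0.108,0.181,-0.02],"delta_rot": [-0.058,0.195,-0.595],"fingers": 0.6},
    {"dp": [0.097,0.187,-0.017],"delta_rot": [-0.058,0.195,-0.595],"fingers": 0.6},
    {"dp": [0.086,0.192,-0.014],"delta_rot": [-0.058,0.195,-0.595],"fingers": 0.6},
    {"dp": [0.075,0.197,-0.011],"delta_rot": [-0.058,0.195,-0.595],"fingers": 0.6},
    {"dp": [0.063,0.201,-0.009],"delta_rot": [-0.058,0.195,-0.595],"fingers": 0.6}
  ]
}}

```text
clock: 8.55
position: [0.3907, -0.0023, 0.251]
ee_rot: [0.049, 0.098, 0.994, -0.013]
contact_force: [0.8, 0.0, -0.0]
width: 0.0508
gripper_force: 0.0
```

{"name": "servo_tool", "arguments": {
  "moves": [
    {"dp": [0.052,0.205,-0.007],"delta_rot": [-0.058,0.195,-0.595],"fingers": 0.6},
    {"dp": [0.039,0.208,-0.005],"delta_rot": [-0.058,0.195,-0.595],"fingers": 0.6},
    {"dp": [0.027,0.21,-0.003],"delta_rot": [-0.058,0.195,-0.595],"fingers": 0.6},
    {"dp": [0.015,0.211,-0.001],"delta_rot": [-0.058,0.195,-0.595],"fingers": 0.6},
    {"dp": [0.002,0.211,0],"delta_rot": [-0.058,0.195,-0.595],"fingers": 0.6}
  ]
}}

```text
clock: 9.05
position: [0.38, 0.209, 0.2492]
ee_rot: [-0.001, -0.052, 0.999, -0.002]
contact_force: [0.7, -0.3, -1.0]
width: 0.0514
gripper_force: 0.0
```

{"name": "servo_tool", "arguments": {
  "moves": [
    {"dp": [0,0,0],"delta_rot": [0,0,0],"fingers": 0.6},
    {"dp": [0,0,0],"delta_rot": [0,0,0],"fingers": 0.6},
    {"dp": [0,0,0],"delta_rot": [0,0,0],"fingers": 0.6}
  ]
}}

```text
clock: 9.35
position: [0.3804, 0.2064, 0.2497]
ee_rot: [0.0, -0.05, 0.999, -0.002]
contact_force: [-0.1, -1.0, -0.5]
width: 0.051
gripper_force: 0.0
```

```bash
cat > st.py <<'E'
from g import *
for n in ('top','wrist'):
    if n=='wrist': p,d=grab(n)
    W=cloud(np.load(n+'.npz'))
    for nm,c in dict(nar=(.388,.208),wide=(.448,.201)).items():
        m=(np.hypot(W[...,0]-c[0],W[...,1]-c[1])<.03)&(np.abs(W[...,2]-.084)<.006);q=W[m]
        if len(q)<20: print(n,nm,'few');continue
        zt=np.median(q[:,2]);q=q[np.abs(q[:,2]-zt)<.003]
        lo,hi=np.percentile(q[:,:2],[1.5,98.5],axis=0);print(n,nm,len(q),'ctr',((lo+hi)/2).round(4),'size',(hi-lo).round(4),'z',zt.round(4))
p,R,s=cur();print(p,s['qpos'].round(2),s['qd'].round(3),Ro.from_matrix(R.T@Rt(.1,0)).as_rotvec().round(4))
E
python3 st.py; python3 -c "
from h import *
cv2.imwrite('pics/w5.png',np.load('wrist.npz')['p'][:,:,::-1])"
```

```text
top nar 85 ctr [0.3853 0.2117] size [0.0226 0.022 ] z 0.0839
top wide 134 ctr [0.4473 0.2056] size [0.0294 0.031 ] z 0.0841
wrist nar 1308 ctr [0.3833 0.2116] size [0.0228 0.0236] z 0.0841
wrist wide 1983 ctr [0.4462 0.2041] size [0.0308 0.0318] z 0.0841
[0.38056628 0.20618352 0.24999654] [ 0.34  0.1   1.87 -0.    1.17 -1.33] [-0.011 -0.009 -0.004  0.004 -0.     0.002] [-0.0035  0.0007 -0.0013]
```

View pics/w5.png

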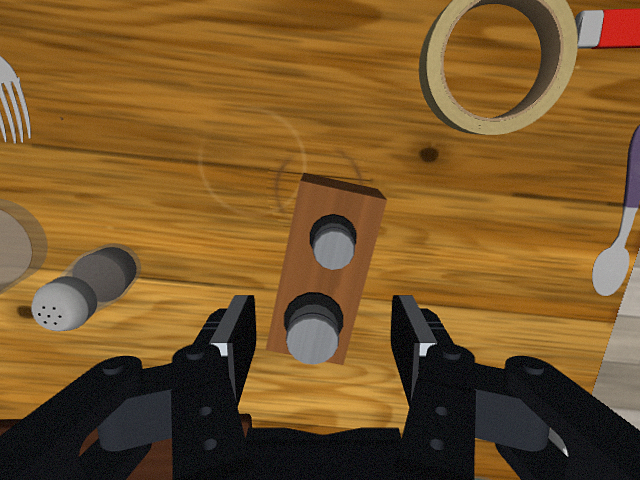

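The wrist view shows the narrow stopper at (334,245), on the robot side of the block, and the wide one at (313,335). I'll descend onto the narrow one.

```bash
python3 - <<'E'
from g import *
plan([.3838,.2116,.131],Rt(.1,0),1)
E
```

```text
n 1 rot/row [-0.035, 0.007, -0.013]
[-0.018, 0.027, 0.595]
```

{"name": "servo_tool", "arguments": {
  "moves": [
    {"dp": [-0.018,0.027,0.05],"delta_rot": [-0.035,0,0],"fingers": 0.6},
    {"dp": [0,0,0.15],"delta_rot": [0,0,0],"fingers": 0.6},
    {"dp": [0,0,0.15],"delta_rot": [0,0,0],"fingers": 0.6},
    {"dp": [0,0,0.1],"delta_rot": [0,0,0],"fingers": 0.6},
    {"dp": [0,0,0.05],"delta_rot": [0,0,0],"fingers": 0.6}
  ]
}}

```text
clock: 9.9
position: [0.3832, 0.2121, 0.1486]
ee_rot: [-0.001, -0.049, 0.999, 0.0]
contact_force: [-0.1, -0.3, -0.2]
width: 0.0513
gripper_force: 0.0
```

{"name": "servo_tool", "arguments": {
  "moves": [
    {"dp": [0,0,0.02],"delta_rot": [0,0,0],"fingers": 0.6},
    {"dp": [0,0,0],"delta_rot": [0,0,0],"fingers": 0.6},
    {"dp": [0,0,0],"delta_rot": [0,0,0],"fingers": 0.6}
  ]
}}

```text
clock: 10.2
position: [0.3849, 0.2133, 0.1475]
ee_rot: [0.002, -0.05, 0.999, 0.001]
contact_force: [0.2, -0.5, 0.1]
width: 0.0517
gripper_force: 0.0
```

```bash
python3 st.py; python3 - <<'E'
from g import *
plan([.3838,.2116,.131],Rt(.1,0),1)
E
```

```text
top nar 85 ctr [0.3853 0.2117] size [0.0226 0.022 ] z 0.0839
top wide 134 ctr [0.4473 0.2056] size [0.0294 0.031 ] z 0.0841
wrist nar 3738 ctr [0.3832 0.2033] size [0.0234 0.0398] z 0.0841
wrist wide 732 ctr [0.4327 0.2045] size [0.0069 0.0261] z 0.081
[0.3848322  0.21335326 0.14759243] [ 0.35  0.23  2.02  0.    0.89 -1.32] [ 0.005 -0.002 -0.    -0.001  0.001  0.001] [0.0016 0.0045 0.    ]
n 1 rot/row [0.016, 0.045, 0.0]
[0.006, -0.008, 0.083]
```

{"name": "servo_tool", "arguments": {
  "moves": [
    {"dp": [0.006,-0.008,0.043],"delta_rot": [0.016,0.04,0],"fingers": 0.6},
    {"dp": [0,0,0.04],"delta_rot": [0,0,0],"fingers": 0.6},
    {"dp": [0,0,0],"delta_rot": [0,0,0],"fingers": 0.45},
    {"dp": [0,0,0],"delta_rot": [0,0,0],"fingers": 0.4},
    {"dp": [0,0,0],"delta_rot": [0,0,0],"fingers": 0.4}
  ],
  "force": 50
}}

```text
clock: 10.75
position: [0.3831, 0.2115, 0.1301]
ee_rot: [-0.001, -0.05, 0.999, -0.0]
contact_force: [0.9, -0.1, -0.2]
width: 0.0342
gripper_force: 0.0
```

```bash
python3 - <<'E'
from g import *
plan([.3838,.2116,.131],Rt(.1,0),1);s=cur()[2];print(s['contact_force'],s['width'])
E
```

```text
n 1 rot/row [-0.006, -0.017, 0.003]
[-0.003, 0.0, -0.005]
[ 0.89678572 -0.12938136 -0.15658326] 0.034176611170802236
```

{"name": "servo_tool", "arguments": {
  "moves": [
    {"dp": [0,0,0],"delta_rot": [0,0,0],"fingers": 0.1},
    {"dp": [0,0,0],"delta_rot": [0,0,0],"fingers": 0},
    {"dp": [0,0,0],"delta_rot": [0,0,0],"fingers": 0},
    {"dp": [0,0,0],"delta_rot": [0,0,0],"fingers": 0},
    {"dp": [0,0,0],"delta_rot": [0,0,0],"fingers": 0}
  ],
  "force": 60
}}

```text
clock: 11.25
position: [0.3833, 0.2116, 0.1304]
ee_rot: [-0.0, -0.05, 0.999, -0.0]
contact_force: [-0.2, 1.4, 5.4]
width: 0.0241
gripper_force: 58.8
```

```bash
python3 - <<'E'
from g import *
p,R,s=cur();print(p,s['width'],s['gripper_force'],s['contact_force'])
grab('wrist');W=cloud(np.load('wrist.npz'));X=(W-p)@R
m=(np.abs(X[...,1])<.009)&(np.abs(X[...,0])<.03)&(np.abs(W[...,2]-.084)<.005);q=X[m];print(len(q),np.percentile(q,[2,50,98],axis=0).round(4))
E
```

```text
[0.3833254  0.21158982 0.13044856] 0.024060580442992575 58.79341542720795 [-0.16591844  1.44409527  5.40329524]
3721 [[-0.0109 -0.0086  0.0451]
 [ 0.0019 -0.0003  0.0463]
 [ 0.012   0.0085  0.0505]]
```

{"name": "servo_tool", "arguments": {
  "moves": [
    {"dp": [0,0,-0.05],"delta_rot": [0,0,0],"fingers": 0},
    {"dp": [0,0,-0.15],"delta_rot": [0,0,0],"fingers": 0},
    {"dp": [0,0,-0.22],"delta_rot": [0,0,0],"fingers": 0},
    {"dp": [0,0,-0.22],"delta_rot": [0,0,0],"fingers": 0},
    {"dp": [0,0,-0.22],"delta_rot": [0,0,0],"fingers": 0}
  ]
}}

```text
clock: 11.8
position: [0.3827, 0.2113, 0.304]
ee_rot: [-0.001, -0.05, 0.999, -0.0]
contact_force: [0.0, -0.1, -0.0]
width: 0.0243
gripper_force: 58.9
```

{"name": "servo_tool", "arguments": {
  "moves": [
    {"dp": [0,0,-0.1],"delta_rot": [0,0,0],"fingers": 0},
    {"dp": [0,0,0],"delta_rot": [0,0,0],"fingers": 0}
  ]
}}

```text
clock: 12.0
position: [0.3846, 0.2121, 0.3256]
ee_rot: [0.003, -0.05, 0.999, 0.001]
contact_force: [0.9, 0.4, -1.0]
width: 0.0244
gripper_force: 58.9
```

```bash
cat >> g.py <<'E'
N=np.array([.6240,.0067,.2130]);R1=Rt(.116,np.pi/6);a=-R1[:,2]
E
python3 - <<'E'
from g import *
plan(N+.235*a,R1,8);s=cur()[2];print(s['position'],s['width'],s['gripper_force'],s['contact_force'])
E
```

```text
n 8 rot/row [-0.004, -0.647, -0.019]
[-0.063, -0.144, -0.057]
[-0.066, -0.144, -0.053]
[-0.069, -0.144, -0.048]
[-0.072, -0.144, -0.044]
[-0.074, -0.144, -0.039]
[-0.076, -0.144, -0.034]
[-0.078, -0.145, -0.029]
[-0.08, -0.145, -0.024]
[0.38460746 0.21205684 0.32557839] 0.024365536328140987 58.86914312839508 [ 0.92740962  0.44536813 -1.04357004]
```

{"name": "servo_tool", "arguments": {
  "moves": [
    {"dp": [-0.063,-0.144,-0.057],"delta_rot": [-0.004,-0.647,-0.019],"fingers": 0},
    {"dp": [-0.066,-0.144,-0.053],"delta_rot": [-0.004,-0.647,-0.019],"fingers": 0},
    {"dp": [-0.069,-0.144,-0.048],"delta_rot": [-0.004,-0.647,-0.019],"fingers": 0},
    {"dp": [-0.072,-0.144,-0.044],"delta_rot": [-0.004,-0.647,-0.019],"fingers": 0},
    {"dp": [-0.074,-0.144,-0.039],"delta_rot": [-0.004,-0.647,-0.019],"fingers": 0}
  ]
}}

```text
clock: 12.5
position: [0.4599, 0.0739, 0.3773]
ee_rot: [0.159, -0.054, 0.986, 0.009]
contact_force: [1.1, 0.4, -0.9]
width: 0.0243
gripper_force: 58.8
```

{"name": "servo_tool", "arguments": {
  "moves": [
    {"dp": [-0.076,-0.144,-0.034],"delta_rot": [-0.004,-0.647,-0.019],"fingers": 0},
    {"dp": [-0.078,-0.145,-0.029],"delta_rot": [-0.004,-0.647,-0.019],"fingers": 0},
    {"dp": [-0.08,-0.145,-0.024],"delta_rot": [-0.004,-0.647,-0.019],"fingers": 0},
    {"dp": [0,0,0],"delta_rot": [0,0,0],"fingers": 0},
    {"dp": [0,0,0],"delta_rot": [0,0,0],"fingers": 0}
  ]
}}

```text
clock: 13.0
position: [0.5057, -0.0077, 0.4106]
ee_rot: [0.252, -0.055, 0.966, 0.015]
contact_force: [-0.3, 0.8, -0.4]
width: 0.0242
gripper_force: 59.0
```

{"name": "servo_tool", "arguments": {
  "moves": [
    {"dp": [0,0,0],"delta_rot": [0,0,0],"fingers": 0},
    {"dp": [0,0,0],"delta_rot": [0,0,0],"fingers": 0}
  ]
}}

```text
clock: 13.2
position: [0.5061, -0.0061, 0.4117]
ee_rot: [0.254, -0.057, 0.966, 0.015]
contact_force: [-1.2, 0.2, -0.5]
width: 0.0245
gripper_force: 59.0
```

```bash
cat > nk.py <<'E'
from g import *
import sys
n=sys.argv[1];grab(n);f=np.load(n+'.npz');W=cloud(f);p,R,s=cur()
B=np.c_[-R1[:,0],R1[:,1],-R1[:,2]]
# rim: sampled depth edge - fit by points on the rim plane
for nm,c in dict(L=N+B[:,1]*.0895,R=N-B[:,1]*.0895,M=N).items():
    X=(W-c)@B;z0=.034 if nm!='M' else 0
    m=(np.hypot(X[...,0],X[...,1])<.026)&(np.abs(X[...,2]-z0)<.004);q=X[m]
    if len(q)<30: continue
    lo,hi=np.percentile(q,[1.5,98.5],axis=0);print(n,nm,len(q),((lo+hi)/2).round(4),(hi-lo).round(4))
    if nm=='M':
        print('rim circle',cv2.minEnclosingCircle(q[:,:2].astype(np.float32)))
X=(W-p)@R
m=(np.abs(X[...,1])<.009)&(np.abs(X[...,0])<.03)&(np.abs(X[...,2]-.046)<.005);q=X[m];print('head in tool',np.percentile(q,[2,50,98],axis=0).round(4).tolist())
plan(N+.235*a,R1,1);print(s['qpos'].round(2),s['width'],s['qd'].round(3))
E
python3 nk.py wrist; cp wrist.npz wn.npz; python3 nk.py top|head -4; python3 -c "
from h import *
cv2.imwrite('pics/w6.png',np.load('wn.npz')['p'][:,:,::-1])"
```

```text
wrist L 1045 [-0.0012 -0.0001  0.0328] [0.0231 0.0227 0.0048]
wrist R 1054 [-0.0013  0.0001  0.0331] [0.023  0.0229 0.0048]
wrist M 916 [ 0.0009 -0.0001 -0.001 ] [0.0335 0.034  0.0048]
rim circle ((0.0014707810478284955, -9.210969437845051e-05), 0.01824099011719227)
head in tool [[-0.0109, -0.0086, 0.0453], [0.0019, -0.0003, 0.0465], [0.0121, 0.0085, 0.05]]
n 1 rot/row [0.001, -0.094, 0.016]
[-0.015, -0.004, -0.018]
[-0.25 -0.09  1.75  0.21  1.01 -2.01] 0.02479026253955322 [-0.002 -0.002 -0.007  0.001 -0.001 -0.002]
top L 127 [0.0013 0.0016 0.0336] [0.0229 0.0231 0.0071]
top R 121 [0.0007 0.0019 0.033 ] [0.0226 0.0233 0.0057]
top M 114 [ 0.0028  0.0016 -0.0007] [0.0332 0.0319 0.0063]
rim circle ((0.0025586283300071955, 0.0014643281465396285), 0.01797540858387947)
```

View pics/w6.png

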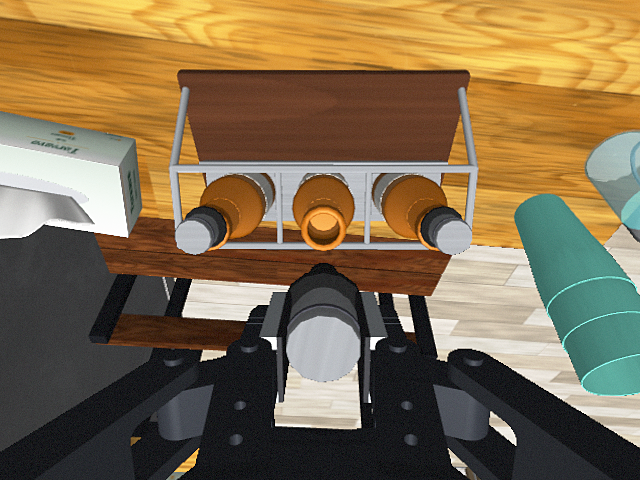

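The wrist view shows the stopper gripped square, head at (324,345), and the open middle mouth at (323,227) between the two seated stoppers. The position agrees with the estimate to about 1 mm. I'll approach along the neck axis.

{"name": "servo_tool", "arguments": {
  "moves": [
    {"dp": [-0.015,-0.004,0.02],"delta_rot": [0,-0.094,0.016],"fingers": 0},
    {"dp": [0,0,0.15],"delta_rot": [0,0,0],"fingers": 0},
    {"dp": [0,0,0.15],"delta_rot": [0,0,0],"fingers": 0},
    {"dp": [0,0,0.1],"delta_rot": [0,0,0],"fingers": 0},
    {"dp": [0,0,0.05],"delta_rot": [0,0,0],"fingers": 0}
  ]
}}

```text
clock: 13.8
position: [0.5562, -0.0018, 0.3305]
ee_rot: [0.258, -0.055, 0.965, 0.015]
contact_force: [-1.4, -0.1, -0.9]
width: 0.0242
gripper_force: 59.0
```

{"name": "servo_tool", "arguments": {
  "moves": [
    {"dp": [0,0,0.02],"delta_rot": [0,0,0],"fingers": 0},
    {"dp": [0,0,0],"delta_rot": [0,0,0],"fingers": 0},
    {"dp": [0,0,0],"delta_rot": [0,0,0],"fingers": 0}
  ]
}}

```text
clock: 14.1
position: [0.5584, -0.0022, 0.3305]
ee_rot: [0.26, -0.055, 0.964, 0.014]
contact_force: [0.6, -0.1, -0.6]
width: 0.0243
gripper_force: 59.0
```

```bash
python3 nk.py wrist; python3 - <<'E'
from g import *
plan(N+.0803*a,R1,1);print(cur()[2]['contact_force'])
E
```

```text
wrist L 2422 [-0.0016 -0.0001  0.0328] [0.0228 0.0228 0.0045]
wrist R 2422 [-0.0018  0.0003  0.0328] [0.0228 0.0234 0.0046]
wrist M 1328 [-0.0028  0.0001 -0.0011] [0.0268 0.0342 0.0047]
rim circle ((0.0008938844548538327, -9.490441357229429e-07), 0.018249409273266792)
head in tool [[-0.011, -0.0086, 0.0453], [0.0016, -0.0002, 0.0465], [0.0119, 0.0085, 0.05]]
n 1 rot/row [-0.021, 0.038, -0.009]
[0.006, 0.006, -0.5]
[-0.21  0.04  1.84  0.23  0.78 -2.02] 0.024188635897151253 [ 0.001 -0.004  0.    -0.001 -0.002  0.   ]
n 1 rot/row [-0.021, 0.038, -0.009]
[0.008, 0.007, 0.274]
[ 0.80896181  0.58364003 -0.22672521]
```

{"name": "servo_tool", "arguments": {
  "moves": [
    {"dp": [0.008,0.006,0.02],"delta_rot": [-0.02,0.035,0],"fingers": 0},
    {"dp": [0,0,0.06],"delta_rot": [0,0,0],"fingers": 0},
    {"dp": [0,0,0.06],"delta_rot": [0,0,0],"fingers": 0},
    {"dp": [0,0,0.04],"delta_rot": [0,0,0],"fingers": 0},
    {"dp": [0,0,0],"delta_rot": [0,0,0],"fingers": 0}
  ]
}}

```text
clock: 14.65
position: [0.5743, 0.0011, 0.2952]
ee_rot: [0.256, -0.055, 0.965, 0.016]
contact_force: [-1.0, -0.4, -0.5]
width: 0.0244
gripper_force: 59.0
```

```bash
python3 - <<'E'
from g import *
plan(N+.0803*a,R1,1);s=cur()[2];print(s['contact_force'],s['contact_force']@a,s['width'])
E
```

```text
n 1 rot/row [0.017, -0.054, -0.017]
[-0.011, -0.001, 0.079]
[-0.9860751  -0.39470443 -0.51968089] 0.06250880357736481 0.02444851152790696
```

{"name": "servo_tool", "arguments": {
  "moves": [
    {"dp": [-0.006,0,0.02],"delta_rot": [0,-0.04,0],"fingers": 0},
    {"dp": [0,0,0.03],"delta_rot": [0,0,0],"fingers": 0},
    {"dp": [0,0,0.02],"delta_rot": [0,0,0],"fingers": 0},
    {"dp": [0,0,0.01],"delta_rot": [0,0,0],"fingers": 0},
    {"dp": [0,0,0],"delta_rot": [0,0,0],"fingers": 0}
  ]
}}

```text
clock: 15.15
position: [0.5835, 0.002, 0.2838]
ee_rot: [0.259, -0.055, 0.964, 0.016]
contact_force: [0.6, 0.3, -0.5]
width: 0.0244
gripper_force: 59.0
```

```bash
python3 - <<'E'
from g import *
plan(N+.0803*a,R1,1);s=cur()[2];print(s['contact_force'],s['contact_force']@a,s['width'],s['moment'])
E
```

```text
n 1 rot/row [0.008, 0.017, -0.013]
[0.0, -0.0, 0.007]
[ 0.56186392  0.28676235 -0.48547511] -0.7160726932501151 0.024411355874545983 [-0.01813195  0.28064254 -0.01189851]
```

{"name": "servo_tool", "arguments": {
  "moves": [
    {"dp": [0,0,0.006],"delta_rot": [0,0,0],"fingers": 0},
    {"dp": [0,0,0.006],"delta_rot": [0,0,0],"fingers": 0},
    {"dp": [0,0,0],"delta_rot": [0,0,0],"fingers": 0}
  ]
}}

```text
clock: 15.45
position: [0.5847, 0.0021, 0.2826]
ee_rot: [0.26, -0.056, 0.964, 0.015]
contact_force: [-1.5, -0.5, 2.5]
width: 0.0236
gripper_force: 59.6
```

```bash
python3 - <<'E'
from g import *
plan(N+.0803*a,R1,1);s=cur()[2];print(s['contact_force'],s['contact_force']@a,s['width'],s['moment'])
E
```

```text
n 1 rot/row [0.004, 0.029, -0.01]
[0.003, 0.0, -0.001]
[-1.47990938 -0.49936392  2.52578291] 2.951272219466104 0.0236378311634292 [-0.02854612  0.36732311 -0.05717341]
```

Contact is starting, so I'll push a bit more.

{"name": "servo_tool", "arguments": {
  "moves": [
    {"dp": [0,0,0.008],"delta_rot": [0,0,0],"fingers": 0},
    {"dp": [0,0,0.006],"delta_rot": [0,0,0],"fingers": 0},
    {"dp": [0,0,0],"delta_rot": [0,0,0],"fingers": 0}
  ]
}}

```text
clock: 15.75
position: [0.5847, 0.0022, 0.2825]
ee_rot: [0.26, -0.056, 0.964, 0.015]
contact_force: [-17.7, -2.3, 18.3]
width: 0.0241
gripper_force: 62.0
```

```bash
python3 - <<'E'
from g import *
plan(N+.0803*a,R1,1);s=cur()[2];print(s['contact_force'],s['contact_force']@a,s['width'],s['moment'])
E
```

```text
n 1 rot/row [-0.002, 0.036, 0.004]
[0.003, -0.0, -0.002]
[-17.73576105  -2.33271562  18.25740189] 24.754652425821764 0.02407265260707129 [-0.24048853  1.24534706 -0.09528409]
```

It's seated: 25 N along the axis with no further travel, within 0.5 mm of the expected depth. I'll unload, release and back off.

{"name": "servo_tool", "arguments": {
  "moves": [
    {"dp": [0,0,-0.012],"delta_rot": [0,0,0],"fingers": 0},
    {"dp": [0,0,0],"delta_rot": [0,0,0],"fingers": 0.4},
    {"dp": [0,0,0],"delta_rot": [0,0,0],"fingers": 0.55},
    {"dp": [0,0,0],"delta_rot": [0,0,0],"fingers": 0.55},
    {"dp": [0,0,0],"delta_rot": [0,0,0],"fingers": 0.55}
  ]
}}

```text
clock: 16.25
position: [0.585, 0.0022, 0.2812]
ee_rot: [0.259, -0.055, 0.964, 0.016]
contact_force: [0.6, -0.4, -0.3]
width: 0.047
gripper_force: 0.0
```

{"name": "servo_tool", "arguments": {
  "moves": [
    {"dp": [0,0,-0.05],"delta_rot": [0,0,0],"fingers": 0.55},
    {"dp": [0,0,-0.15],"delta_rot": [0,0,0],"fingers": 0.55},
    {"dp": [0,0,-0.2],"delta_rot": [0,0,0],"fingers": 0.55},
    {"dp": [0,0,-0.2],"delta_rot": [0,0,0],"fingers": 0.55},
    {"dp": [0,0,-0.1],"delta_rot": [0,0,0],"fingers": 0.55}
  ]
}}

```text
clock: 16.75
position: [0.5144, -0.0062, 0.4072]
ee_rot: [0.262, -0.056, 0.963, 0.015]
contact_force: [0.6, 0.3, 0.1]
width: 0.0469
gripper_force: 0.0
```

{"name": "servo_tool", "arguments": {
  "moves": [
    {"dp": [0,0,0],"delta_rot": [0,0,0],"fingers": 0.55},
    {"dp": [0,0,0],"delta_rot": [0,0,0],"fingers": 0.55},
    {"dp": [0,0,0],"delta_rot": [0,0,0],"fingers": 0.55}
  ]
}}

```text
clock: 17.05
position: [0.5148, -0.0059, 0.401]
ee_rot: [0.258, -0.055, 0.964, 0.016]
contact_force: [0.1, 0.5, -1.1]
width: 0.0471
gripper_force: 0.0
```

```bash
sed -i "s/z0=.034 if nm!='M' else 0/z0=.034/" nk.py; python3 nk.py wrist|head -4; grab= python3 - <<'E'
from g import *
grab('top');T=np.load('top.npz')['p'];p=np.load('wrist.npz')['p']
cv2.imwrite('pics/f.png',np.vstack([cv2.resize(p,(480,300)),cv2.resize(T[120:370,100:500],(480,300))])[:,:,::-1])
E
```

```text
wrist L 1154 [-0.0012 -0.0001  0.033 ] [0.023  0.0228 0.0046]
wrist R 1162 [-0.0014  0.0001  0.0329] [0.0231 0.023  0.0047]
wrist M 1142 [-0.0014 -0.001   0.033 ] [0.0229 0.0231 0.0047]
rim circle ((-0.0007195872603915632, -0.0007785017951391637), 0.013219873420894146)Traceback (most recent call last):
  File "nk.py", line 14, in <module>
    m=(np.abs(X[...,1])<.009)&(np.abs(X[...,0])<.03)&(np.abs(X[...,2]-.046)<.005);q=X[m];print('head in tool',np.percentile(q,[2,50,98],axis=0).round(4).tolist())
                                                                                                              ~~~~~~~~~~~~~^^^^^^^^^^^^^^^^^^^^
    return _quantile_unchecked(
        a, q, axis, out, overwrite_input, method, keepdims, weights)
    return _ureduce(a,
                    func=_quantile_ureduce_func,
    ...<5 lines>...
                    overwrite_input=overwrite_input,
                    method=method)
    r = func(a, **kwargs)
    result = _quantile(arr,
                       quantiles=q,
    ...<2 lines>...
                       out=out,
                       weights=wgt)
    slices_having_nans = np.isnan(arr[-1, ...])
                                  ~~~^^^^^^^^^
IndexError: index -1 is out of bounds for axis 0 with size 0
```

View pics/f.png

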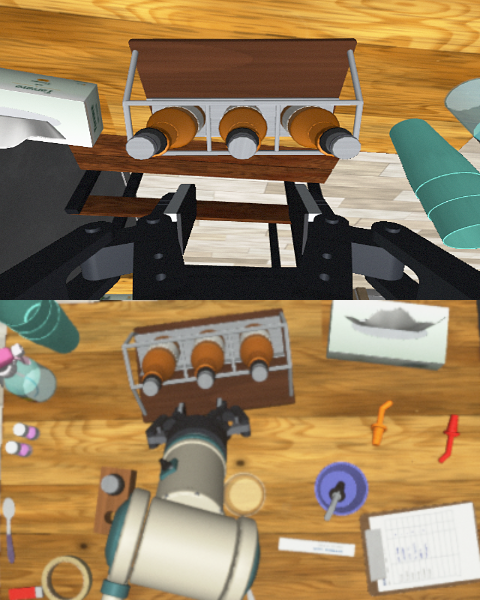

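The final view shows stoppers in all three bottles, with the new head level with its neighbours at 33 mm. The pourer is resting in the upright basket at (340,490), and nothing has been knocked over. I'm handing it in.

```bash
python3 -c "
from rig import manip
print(manip.sign_off())"
```

```text
the job is handed in; nothing more can be done
None
```

I pulled the pourer out and left it in the wash basket, its spout resting on the rim and the tip about 16 mm past it, then pushed the narrow stopper fully home in the middle bottle; nothing was knocked over, and I handed the job in at about 17 s.

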